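# Set the portioning fence to the red stop and clamp it

## Task

Set the portioning guide on the worktop: slide the loose aluminium fence along its slots until its upright face rests lightly on the rubber buffer of the red stop, which marks the portion length, and hold it there for a moment, without pressing hard or shifting the stop. Then turn the black wing knob clockwise until it is firm, so that the fence stays clamped there, and let go. Leave the ramekin, the brownie and the sugar shaker alone.

Things in the scene. Friction and masses are not known exactly. Their poses are not given: they have to be found in the camera images.
- fence: Loose aluminium fence, 0.35 kg: flat foot 70 x 136 x 6 mm on the 12 mm thick base board, with an upright wall 70 wide, 12 thick, 67 mm high at its front end. Origin: underside, below the wall's middle. y: sliding direction to the red stop; x: along the wall, away from the robot; z up. Low rails guide it (1 mm play). The foot's slots trail round the knob's bolt and a low guide bolt. Drag 1 to 4 N.
- fence_grip (a point): Place to take the fence's wall: mid-thickness (12 mm thick along y), 13 mm below its top edge, 16 mm off its middle on the robot's side. Axes as the fence. The stop's top lies 23 mm lower than this point, the knob's top about level with it; the knob's axis is at least 55 mm behind (-y). A glass screen 0.55 m high stands upright about 85 mm beyond this point in +x.
- fence_face (a point): Point on the front (+y) face of the fence's wall that meets the buffer, 18 mm above the foot's underside. Axes as the fence.
- stop_face (a point): Marked position: nominal centre of the face (18 mm across) of the rubber buffer on the red stop, 20 to 60 mm ahead of the fence's face at the start. Axes as the base: y is the sliding direction; nominally the fence touches when fence_face has y = 0 in this frame, but the buffer's stem is screwed in or out by up to 2.5 mm, so the true contact must be felt.
- stop: The red stop, 30 mm wide, 20 mm deep, 31 mm high above the board, with a black rubber buffer 18 mm across on a steel stem towards the fence (-y); origin on the board below stop_face, axes as the base. Stiff friction holds it on the base, somewhere else each time. The buffer is stiff: about 30 N for each mm pressed in.
- washer: Steel washer, 22 mm across and 3 mm thick, under the wing knob: it does not turn, and comes down 1.2 mm for each radian of knob turn. It touches the fence's foot at a knob value of about 0.6 rad. Origin: centre of its underside.
- knob_grip (a point): Place to take the black wing knob: on its vertical axis, 13 mm below the top of the wing. The wing is an upright bar 40 mm long (x axis of this frame), 12 mm thick (its y axis), 28 mm high; its lower edge is 15 mm below this point, over a round hub 26 mm across. z up.
- knob (a joint): Turn of the wing knob in rad, growing clockwise seen from above; starts loose at 0 to 0.25, firm end stop at 1.4 (fully tight). Turning takes about 0.15 to 0.25 N m, and it stays where it is left.
- ramekin_mid (a point): White ramekin, 82 mm across, 48 mm high, beyond the stop's end of the base; leave it alone. Point at its centre, half-way up.
- brownie_mid (a point): Brownie, 58 x 76 x 36 mm, beyond the other end of the base; leave it alone. Point at its centre, half-way up.
- shaker_mid (a point): White sugar shaker, 67 mm across, 114 mm high, beyond the brownie; leave it alone. Point at its centre, half-way up.

How it is judged:
By the outcome, as a careful person would: the job done as asked, in the order asked, and still so for the second after the job is handed in, with the robot touching nothing.
It also fails if it takes over 59 s, if anything falls off the work surface, if the arm or the gripper's body presses on something with over 40 N, if the wrist force passes 120 N, or if a joint passes its speed limit or range.

## Robot

A 6-joint arm with a two-finger parallel gripper is mounted at the origin on a cart in front of the work surface, level with it; the furniture and walls round the work are solid. World frame = base frame: x ahead of the robot, y to its left, z up, the work surface at z = 0. Lengths are in m, angles in degrees, forces in N, time in s.
With the tool pointing down it reaches from about 0.4 to 0.925 m from the base axis. Payload 3.4 kg.
Tool frame: the origin (TCP) lies on the centre line of the jaws, within the pads' length; the fingertips stand 11 mm ahead of it and the grasp point (between the pads) lies 8 mm behind it; z points along the fingers, y is the line along which they close (so a half turn about z gives the same grasp; the last joint's range is limited). The gripper opens to 85 mm and grips with 20 to 120 N. Pads are 22 mm wide; open, the fingers measure 114 mm over their backs; the gripper's body (76 mm by 85 mm) begins 54 mm behind the grasp point. The pads swing forward as they close: fully open they stand 13 mm farther back than shut.
Start: joints at [-70.502, 17.578, 86.31, -0, 76.112, -4.211], TCP at [0.231, -0.526, 0.242] pointing down, gripper open.
Joint ranges: [-179.03, 179.03], [-60, 130.46], [8.19, 133.38], [-81.62, 261.62], [5.75, 156.47], [-153.77, 153.77]. Speed limits (degrees/s): [147.25, 147.25, 180, 180, 180, 180].

## Interface

Orientations are given as [roll, pitch, yaw] about the fixed x, y, z axes, in that order (R = Rz(yaw) Ry(pitch) Rx(roll)).
In Python, from cell import sense, capture, sign_off gives the robot as it stands.
- The arm moves only by the shell command python3 -m crank 'ROWS' [OPENING] [FORCE]. ROWS is JSON, one flat list of numbers, 4 for each row, row after row: the shift along the tool's x, y, z in mm, then the turn about the tool's z in rad. A call has 1 to 12 rows; each row is the pose to reach, as a shift and turn from the pose commanded when the call began, along the tool's axes at that moment; what a row does not reach only later rows make up. A row lasts 1/12 s, in which the tool goes at most 41.7 mm and 7.16 degrees, less where a joint would pass 70% of its speed; a pose out of reach is approached as far as the arm can. A call with a gripper value outside its range is refused whole. OPENING is the finger opening in mm, from 0 to 85.4, set as the call begins (- or left out, the last holds). The fingers move at their own pace and stop on an object; FORCE is the grip in N (left out, the last holds). Time passes only in rows, so rows that repeat a pose let the fingers close. It gives the time, the measured TCP pose, the force, the opening and the grip force at its end, in the units of the state.
- sense(): the state, without advancing time (a new reading comes with each control period).
- capture(name): name is "scene" or "top" or "wrist"; returns a dict with "pixels" (384x512x3 uint8, blue, green, red), "mtx" (3x3 intrinsics, pixels), "k1" (the pictures are not rectified: a ray, as slopes to the right and down, at radius r is drawn at 1 + k1 r^2 times it, then the intrinsics apply), "R" (3x3) and "t" (3): a world point X has camera coordinates R X + t. Camera axes: x right, y down, z forward; pixel columns grow to the right and rows downward; lengths in m; the calibration is good to about 2 mm. A picture is of the moment at which its call begins. There is no depth.
- sign_off(): hands the job in; it is judged then, once.
The state is a dict: "time": time; "joints": joint angles; "qd": joint speeds; "tau": joint torques, N m; "ee_pos": TCP position; "orientation": TCP orientation; "force": force on the tool from outside, world axes, zero at the start; "torque": the same for the moment, N m; "width": finger opening in m; "finger_force": force on a finger pad.
Only numpy, scipy, OpenCV 4.12 (cv2) and the standard library are available. Lean on these libraries where they do the work, as an engineer would, in place of code of your own. Each camera call takes 0.05 s, during which the arm holds its last target. There are 200 camera calls.

## Working session

There is one attempt and no reset: what is moved stays moved. The work goes in short steps, Python scripts to look and compute and a shell command to move; the robot and the scene stay as the last step left them, time stands still between calls to the robot, and variables do not carry over. Pictures are saved under pics/ and viewed, at most 10 in all, crops included, and the job is handed in when it is done.

```bash
mkdir -p pics; ls
cat > h.py <<'E'
import cv2,numpy as np,pickle
from cell import sense,capture
def save(n):
    c=capture(n); return c
def ray(c,u,v):
    K=np.array(c['mtx']);k=c['k1'];d=np.array([(u-K[0,2])/K[0,0],(v-K[1,2])/K[1,1]])
    s=d.copy()
    for _ in range(20): s=d/(1+k*(s@s))
    R=np.array(c['R']);t=np.array(c['t'])
    r=R.T@np.array([s[0],s[1],1]);return -R.T@t,r/np.linalg.norm(r)
def onz(c,u,v,z):
    o,r=ray(c,u,v);return o+r*(z-o[2])/r[2]
def tri(L):
    A=np.zeros((3,3));b=np.zeros(3)
    for c,u,v in L:
        o,r=ray(c,u,v);P=np.eye(3)-np.outer(r,r);A+=P;b+=P@o
    x=np.linalg.solve(A,b)
    e=[np.linalg.norm((np.eye(3)-np.outer(ray(c,u,v)[1],ray(c,u,v)[1]))@(x-ray(c,u,v)[0]))*1e3 for c,u,v in L]
    return x,np.round(e,1)
def proj(c,X):
    R=np.array(c['R']);p=R@np.array(X)+np.array(c['t']);s=p[:2]/p[2];s=s*(1+c['k1']*(s@s));K=np.array(c['mtx'])
    return np.array([K[0,0]*s[0]+K[0,2],K[1,1]*s[1]+K[1,2]])
E
python3 - <<'E'
from h import *
C={n:capture(n) for n in('scene','top','wrist')};pickle.dump(C,open('c0.pkl','wb'))
for n,c in C.items(): print(n,ray(c,256,192),np.array(c['mtx'])[0,0])
im=np.vstack([np.hstack([C['scene']['pixels'],C['top']['pixels']])])
cv2.imwrite('pics/a.png',cv2.resize(C['scene']['pixels'],(768,576)));cv2.imwrite('pics/b.png',cv2.resize(C['top']['pixels'],(768,576)))
print(sense())
E
```

```text
pics
scene (array([0.1174924 , 0.52923984, 0.68570254]), array([ 0.37219547, -0.63050674, -0.68112538])) 363.5182803087653
top (array([ 0.37237451, -0.016269  ,  1.08997516]), array([ 0.08493064,  0.0359403 , -0.99573846])) 469.16677895335164
wrist (array([ 0.30547676, -0.4938363 ,  0.37233866]), array([-0.28569048, -0.12409944, -0.95025274])) 306.78094720215813
{'time': 0.15, 'joints': array([-7.05026481e+01,  1.76146445e+01,  8.63680460e+01, -5.84739011e-04,
        7.61112920e+01, -4.21221060e+00]), 'qd': array([ 0.02599106, -0.11965817, -0.11745534,  0.08598225,  0.00601196,
       -0.11181705]), 'tau': array([ 7.78871545e-04, -4.57975674e+01, -2.52220219e+01,  1.26440111e-05,
        8.51749530e-03,  1.79409000e-05]), 'ee_pos': array([ 0.23099594, -0.52598203,  0.24156146]), 'orientation': array([-1.79906230e+02, -6.33720404e-03,  2.37096981e+01]), 'force': array([-1.0420947 , -0.80135784, -0.39121543]), 'torque': array([-0.00611425, -0.03159819,  0.01879086]), 'finger_force': 0.0, 'width': 0.08558937550786752}
```

View pics/a.png

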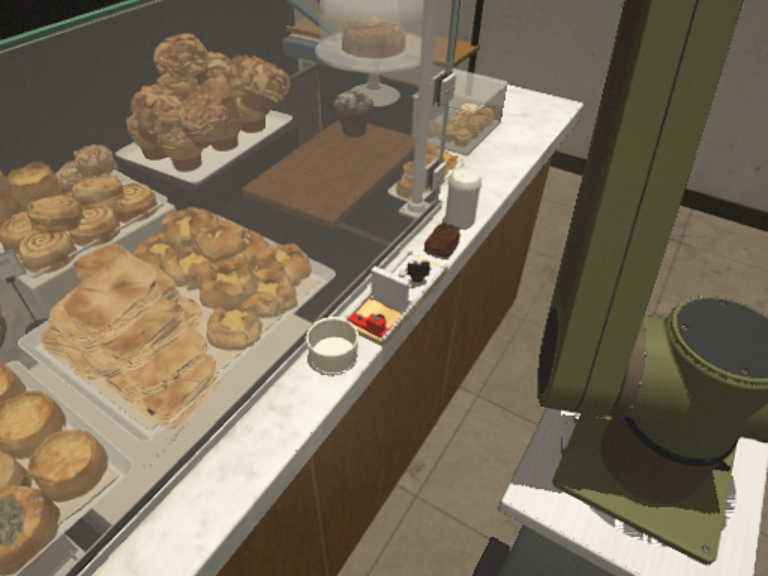

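View pics/b.png

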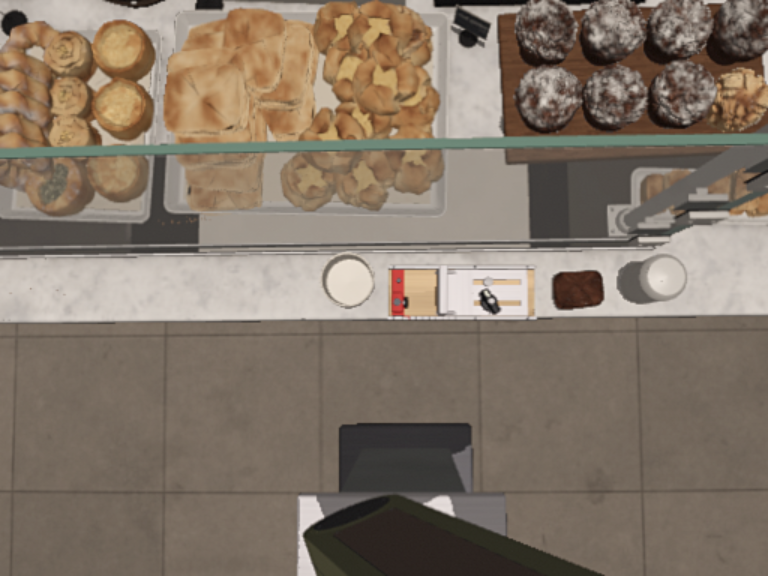

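The scene picture shows the fence at about (390,285), knob (418,270), stop (370,320), all in enlarged pixels. The top picture shows the stop at (398,292), the wall at (444,290), the knob at (489,300), the ramekin at (348,280) and the brownie at (578,290).

Run:
```python
from h import *
C=pickle.load(open('c0.pkl','rb'))
def crop(n,u,v,w,h,s):
    p=C[n]['pixels'][v:v+h,u:u+w];p=cv2.resize(p,None,fx=s,fy=s,interpolation=cv2.INTER_CUBIC)
    for i in range(0,w,10):
        cv2.line(p,(i*s,0),(i*s,8 if i%50 else 16),(0,0,255),1); 
        if i%20==0: cv2.putText(p,str(u+i),(i*s,26),0,.4,(0,0,255))
    for j in range(0,h,10):
        cv2.line(p,(0,j*s),(8,j*s),(0,0,255),1); cv2.putText(p,str(v+j),(10,j*s+4),0,.4,(0,0,255))
    return p
a=crop('top',250,168,115,50,6);b=crop('scene',225,165,95,65,6)
cv2.imwrite('pics/c.png',a);cv2.imwrite('pics/d.png',b)
for u,v in[(326,200),(296,193),(265,195)]: print(onz(C['top'],u,v,.05))
```

```text
[ 0.44170841 -0.13365117  0.05      ]
[ 0.45793378 -0.06756308  0.05      ]
[0.45417705 0.00129229 0.05      ]
```

View pics/c.png

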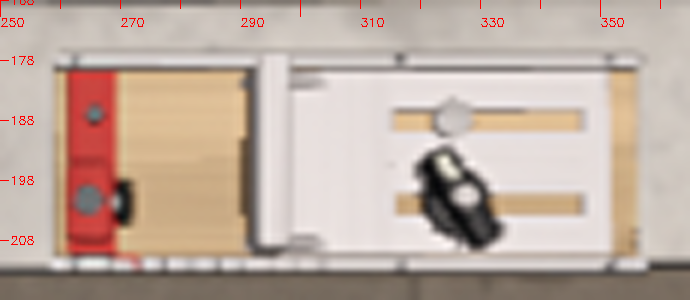

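View pics/d.png

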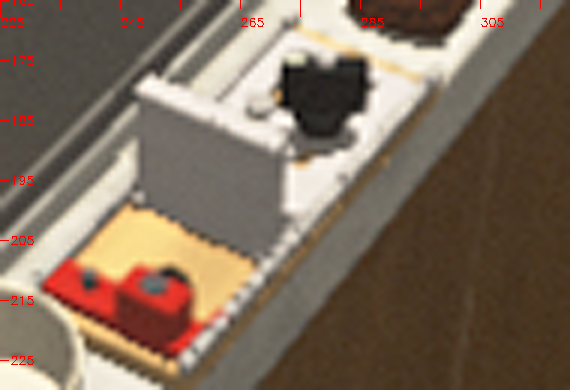

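The crops show, in original pixels: top view, wall-top front edge u≈293 (v 177–209), wing from (321,194) to (332,208), buffer tip (272,201). Scene view, wall-top corners (248,179) and (272,190), knob about (279,178).

```bash
cat >> h.py <<'E'
def go(x,y,z,yaw,base=None):
    s=base or sense();p=s['ee_pos'];a=np.radians(s['orientation'][2])
    d=np.array([x,y,z])-p;c,n=np.cos(a),np.sin(a)
    t=-(np.radians(yaw)-a)
    print('rows mm: %.1f %.1f %.1f turn %.3f (alt %.3f)'%((c*d[0]+n*d[1])*1e3,(n*d[0]-c*d[1])*1e3,-d[2]*1e3,t,t-2*np.pi*np.sign(t)))
E
python3 - <<'E'
from h import *
C=pickle.load(open('c0.pkl','rb'));T,S=C['top'],C['scene']
print('far corner',tri([(T,293,177),(S,248,179.5)]));print('near corner',tri([(T,293,209.3),(S,272,190.5)]))
print('knob top',tri([(T,327,200.5),(S,279,176)]))
print('stop box top near buffer',tri([(T,264.5,201),(S,251,212)]))
for u,v in[(270.5,201)]:print('buffer',onz(T,u,v,.03))
for u,v in[(259,179),(352,179),(259,211),(354,211)]:print('rail',onz(T,u,v,.016))
go(.44,-.10,.27,180)
E
```

```text
far corner (array([ 0.49015307, -0.06015956,  0.07986092]), array([0.1, 0.1]))
near corner (array([ 0.41998147, -0.05949748,  0.07760273]), array([0.6, 0.6]))
knob top (array([ 0.43991309, -0.13445794,  0.06160089]), array([0.1, 0.1]))
stop box top near buffer (array([0.44114867, 0.00258397, 0.04338834]), array([0.1, 0.1]))
buffer [ 0.44200424 -0.01069805  0.03      ]
rail [0.49395989 0.01536304 0.016     ]
rail [ 0.4916094  -0.19784584  0.016     ]
rail [0.42022173 0.01593367 0.016     ]
rail [ 0.41822147 -0.20067441  0.016     ]
rows mm: 362.7 -306.0 -28.4 turn -2.728 (alt 3.555)
```

```bash
python3 -m crank '[15,-12,-10,-0.1, 45,-38,-28,-0.22, 78,-66,-28,-0.34, 111,-94,-28,-0.46, 144,-122,-28,-0.58, 177,-150,-28,-0.7, 210,-178,-28,-0.82, 243,-206,-28,-0.94, 276,-234,-28,-1.06, 309,-262,-28,-1.18, 340,-288,-28,-1.3, 363,-306,-28,-1.42]' 85; python3 -c "
from h import *
go(.44,-.10,.27,180)"
```

```text
time: 1.15
ee_pos: [0.4401, -0.0991, 0.2703]
orientation: [-180.0, 0.0, 105.4]
force: [0.7, -1.2, 0.3]
width: 0.0852
finger_force: 0.0
rows mm: -0.8 -0.3 0.3 turn -1.302 (alt 4.981)
```

```bash
python3 -m crank '[0,0,0,-0.12, 0,0,0,-0.24, 0,0,0,-0.36, 0,0,0,-0.48, 0,0,0,-0.6, 0,0,0,-0.72, 0,0,0,-0.84, 0,0,0,-0.96, 0,0,0,-1.08, 0,0,0,-1.2, 0,0,0,-1.302, 0,0,0,-1.302]' 85; python3 -c "
from h import *
c=capture('wrist');pickle.dump(c,open('w1.pkl','wb'));p=c['pixels']
cv2.imwrite('pics/e.png',cv2.resize(p,(768,576),interpolation=cv2.INTER_CUBIC))
print(sense()['joints'])"
```

```text
time: 2.15
ee_pos: [0.4398, -0.1011, 0.2701]
orientation: [180.0, -0.0, 179.8]
force: [0.6, -0.1, -0.2]
width: 0.0852
finger_force: 0.0
[-1.83176405e+01  6.26044423e+00  9.74050382e+01  2.10781337e-03
  7.63631933e+01 -1.07863089e+02]
```

View pics/e.png

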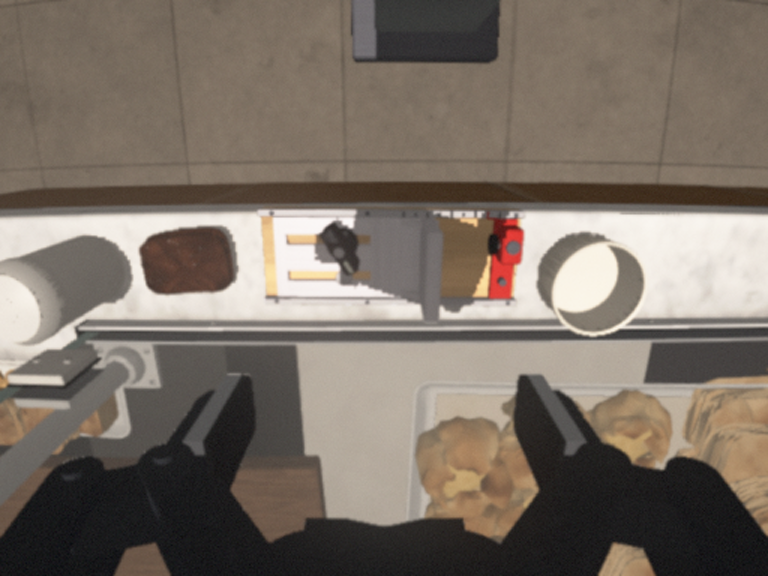

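```bash
python3 -m crank '[0,12,25,0, 1,24,55,0, 1,35,85,0, 1,35,90,0, 1,35,90,0]' 40; python3 -c "
from h import *
c=capture('wrist');pickle.dump(c,open('w2.pkl','wb'));p=c['pixels']
u0,v0=120,90
def crop(c,u,v,w,h,s):
    p=c['pixels'][v:v+h,u:u+w];p=cv2.resize(p,None,fx=s,fy=s,interpolation=cv2.INTER_CUBIC)
    for i in range(0,w,10):
        cv2.line(p,(i*s,0),(i*s,8),(0,0,255),1)
        if i%20==0: cv2.putText(p,str(u+i),(i*s,20),0,.4,(0,0,255))
    for j in range(0,h,10):
        cv2.line(p,(0,j*s),(8,j*s),(0,0,255),1); cv2.putText(p,str(v+j),(10,j*s+4),0,.4,(0,0,255))
    return p
a=crop(pickle.load(open('w1.pkl','rb')),170,130,190,90,4);T=pickle.load(open('c0.pkl','rb'))
b=crop(c,120,60,266,110,3);b=cv2.resize(b,(798,330))
a=cv2.resize(a,None,fx=.7,fy=.7) if 0 else a
a=cv2.copyMakeBorder(a,0,0,0,798-a.shape[1],0)
o=np.vstack([a[:270] if 0 else cv2.resize(a,(798,360))[:360],b]);o=o[:690]
cv2.imwrite('pics/f.png',cv2.resize(p,(768,576),interpolation=cv2.INTER_CUBIC));cv2.imwrite('pics/g.png',a)"
```

```text
time: 2.62
ee_pos: [0.4374, -0.0656, 0.1787]
orientation: [179.9, -0.3, 179.6]
force: [0.3, 0.3, 1.2]
width: 0.0401
finger_force: 0.0
```

View pics/f.png

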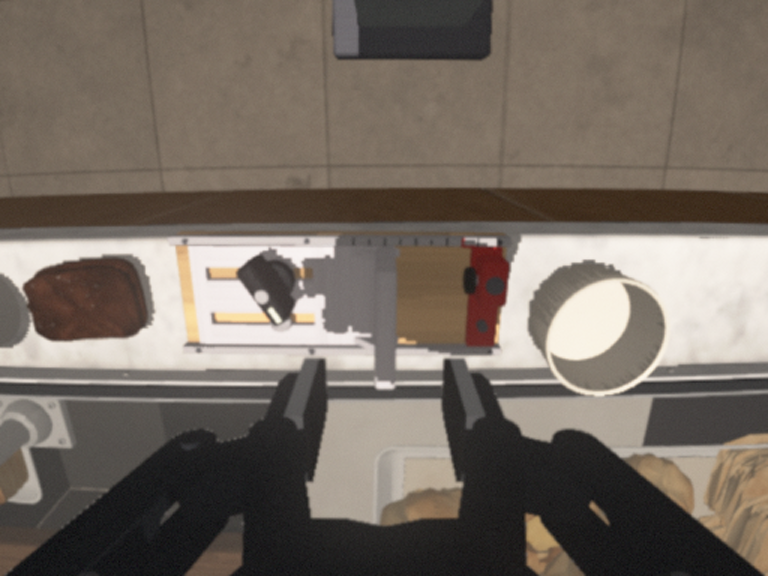

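View pics/g.png

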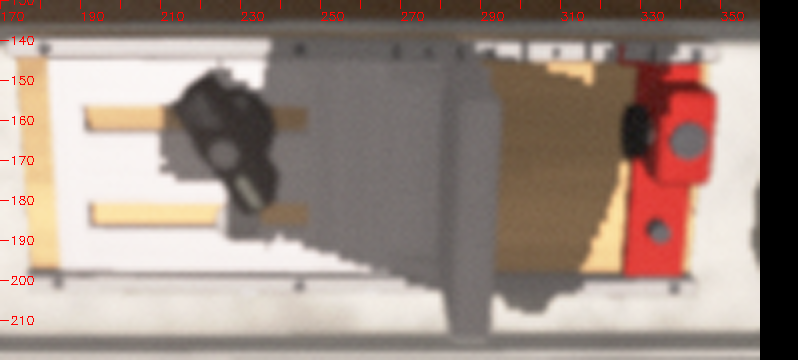

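The wrist pictures show the wall-top far end at (287,214) and (256.5,258.5), the knob's centre disc at (222.5,168) and (174.7,198), and the buffer front at (324,162) and (309.5,188).

Run:
```python
from h import *
C=pickle.load(open('c0.pkl','rb'));T,S=C['top'],C['scene'];A=pickle.load(open('w1.pkl','rb'));B=pickle.load(open('w2.pkl','rb'))
print('far end top',tri([(A,286.8,214),(B,256.5,258.5)]),tri([(A,286.8,214),(B,256.5,258.5),(T,295.5,177)]))
print('knob disc',tri([(A,222.5,168),(B,174.7,198)]),tri([(A,222.5,168),(B,174.7,198),(T,327,200.5)]))
print('wing tip',tri([(A,229,178),(B,186,213)]))
print('buffer',tri([(A,323.5,162),(B,309.5,188)]), onz(A,323.5,162,.03),onz(B,309.5,188,.03))
print('stop screw',tri([(A,339.5,165),(B,330,190),(T,264.5,201)]))
print('wall edges A at z.079',[onz(A,u,v,.079) for u,v in((281,213),(292,213),(282,160),(293,160))])
print('wall edges B at z.079',[onz(B,u,v,.079) for u,v in((249.5,257),(263.3,257),(250.3,180),(264.5,180))])
go(.439,-.066,.061,180)
```

```text
far end top (array([ 0.4934528 , -0.06589198,  0.07783624]), array([0.5, 0.5])) (array([ 0.49019379, -0.0659192 ,  0.08392466]), array([1.1, 0.4, 0.8]))
knob disc (array([ 0.44776735, -0.14022025,  0.04711792]), array([1.2, 1.2])) (array([ 0.44055646, -0.13507398,  0.06954168]), array([3.2, 1.9, 1.9]))
wing tip (array([ 0.46107474, -0.13181623,  0.04774139]), array([2.7, 2.7]))
buffer (array([ 0.44404785, -0.0163002 ,  0.03203573]), array([1.8, 1.8])) [ 0.4436323  -0.01747919  0.03      ] [ 0.445596   -0.01431532  0.03      ]
stop screw (array([0.44312307, 0.00142218, 0.04280681]), array([2.5, 1. , 2.2]))
wall edges A at z.079 [array([ 0.49141788, -0.07302281,  0.079     ]), array([ 0.49148451, -0.06055563,  0.079     ]), array([ 0.43038277, -0.07324641,  0.079     ]), array([ 0.4304116 , -0.06145899,  0.079     ])]
wall edges B at z.079 [array([ 0.49160042, -0.07146459,  0.079     ]), array([ 0.49169153, -0.05969676,  0.079     ]), array([ 0.42350013, -0.0698903 ,  0.079     ]), array([ 0.42358244, -0.0587948 ,  0.079     ])]
rows mm: 0.1 0.4 119.2 turn -0.006 (alt 6.277)
```

```bash
python3 -m crank '[0,0,30,0, 0,0,60,0, 0,0,85,0, 0,0,105,0, 0,0,118,0, 0,0,118,0]' 40; python3 -m crank '[0,0,0,0,0,0,0,0,0,0,0,0,0,0,0,0]' 5 30;python3 -c "
from h import *
s=sense();print(s['ee_pos'],s['force'])"
```

```text
time: 3.17
ee_pos: [0.4398, -0.067, 0.0617]
orientation: [-180.0, -0.1, 179.6]
force: [0.3, 0.0, -0.4]
width: 0.0398
finger_force: 0.0
time: 3.5
ee_pos: [0.4411, -0.0668, 0.064]
orientation: [-179.9, 0.2, 179.7]
force: [0.1, -0.6, 7.5]
width: 0.0113
finger_force: 32.6
[ 0.4411267  -0.06682824  0.06398838] [ 0.13334567 -0.6210068   7.5456824 ]
```

```bash
python3 -m crank '[0,2,-2,0, 0,6,-2,0, 0,10,-2,0, 0,14,-2,0, 0,18,-2,0, 0,22,-2,0, 0,26,-2,0, 0,30,-2,0, 0,33,-2,0, 0,35,-2,0, 0,35,-2,0, 0,35,-2,0]' ; python3 -c "
from h import *
s=sense();print(s['ee_pos'],s['force'])
c=capture('wrist');pickle.dump(c,open('w3.pkl','wb'));p=c['pixels'][120:270,200:400]
cv2.imwrite('pics/i.png',cv2.resize(p,(800,600),interpolation=cv2.INTER_CUBIC))"
```

```text
time: 4.5
ee_pos: [0.4405, -0.0308, 0.0645]
orientation: [180.0, 0.1, 179.7]
force: [5.5, -1.2, -3.8]
width: 0.0117
finger_force: 31.2
[ 0.44047098 -0.03079714  0.06451571] [ 5.50539124 -1.23097415 -3.78450559]
```

View pics/i.png

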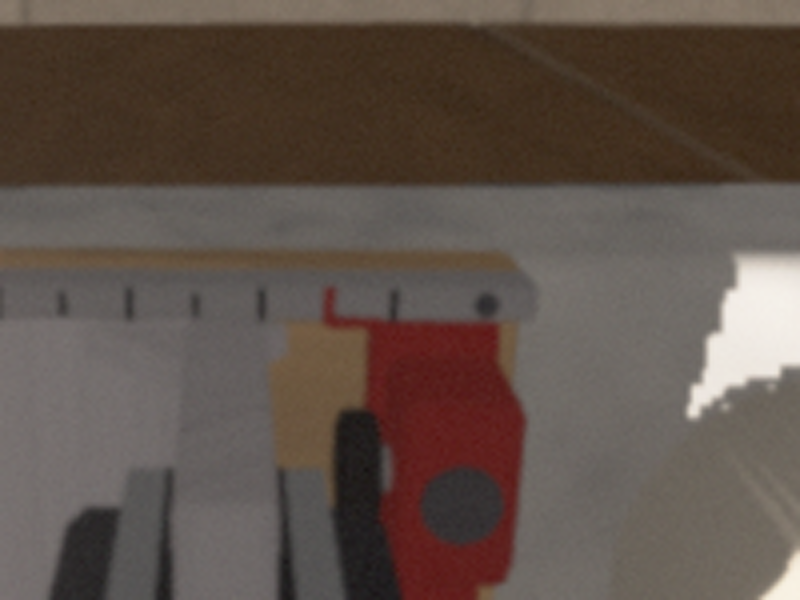

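The picture shows the wall still about 8 mm short of the buffer (wall front base u≈280, red mark 328, ticks 66 px ≈ 10 mm).

```bash
python3 -m crank '[-1,1,1,0, -1.5,2,1,0, -1.5,3,1,0, -1.5,4,1,0, -1.5,4,1,0]'; python3 -m crank '[0,0.5,0,0, 0,1,0,0,0,1,0,0]';python3 -m crank '[0,0.5,0,0, 0,1,0,0,0,1,0,0]'
```

```text
time: 4.97
ee_pos: [0.4406, -0.0277, 0.064]
orientation: [-179.9, -0.0, 179.7]
force: [0.4, -5.3, 5.4]
width: 0.0116
finger_force: 32.6
time: 5.22
ee_pos: [0.4407, -0.0268, 0.064]
orientation: [-179.9, -0.0, 179.7]
force: [1.8, -4.6, 5.1]
width: 0.0116
finger_force: 32.6
time: 5.47
ee_pos: [0.4407, -0.0258, 0.064]
orientation: [-179.9, -0.0, 179.7]
force: [0.5, -4.0, 6.4]
width: 0.0111
finger_force: 32.6
```

```bash
python3 -m crank '[0,0.5,-1,0, 0,1,-1,0,0,1,-1,0]';for i in 1 2 3; do python3 -m crank '[0,0.25,0,0, 0,0.5,0,0,0,0.5,0,0]'|egrep 'pos|^force'; done
```

```text
time: 5.72
ee_pos: [0.4408, -0.0239, 0.0642]
orientation: [180.0, -0.0, 179.7]
force: [2.8, -0.5, -3.1]
width: 0.0112
finger_force: 31.5
ee_pos: [0.4408, -0.0236, 0.0641]
force: [3.1, -1.2, -2.9]
ee_pos: [0.4408, -0.0232, 0.0642]
force: [2.5, -0.8, -3.6]
ee_pos: [0.4408, -0.0226, 0.0642]
force: [2.4, -1.7, -4.0]
```

```bash
for i in 1 2 3; do python3 -m crank '[0,0.2,0,0, 0,0.4,0,0,0,0.4,0,0]'|egrep 'pos|^force'; done
```

```text
ee_pos: [0.4408, -0.0222, 0.0643]
force: [3.6, -1.4, -2.8]
ee_pos: [0.4408, -0.0218, 0.0643]
force: [3.1, -0.9, -3.8]
ee_pos: [0.4409, -0.0215, 0.0643]
force: [2.3, -0.9, -3.3]
```

```bash
for i in 1 2 3; do python3 -m crank '[0,0.2,0,0, 0,0.4,0,0,0,0.4,0,0]'|egrep 'pos|^force'; done
```

```text
ee_pos: [0.4408, -0.0211, 0.0643]
force: [1.8, -0.9, -3.1]
ee_pos: [0.4409, -0.0207, 0.0643]
force: [1.8, -0.7, -3.8]
ee_pos: [0.4409, -0.0203, 0.0643]
force: [2.1, -0.3, -3.0]
```

```bash
for i in 1 2 3; do python3 -m crank '[0,0.2,0,0, 0,0.4,0,0,0,0.4,0,0]'|egrep 'pos|^force'; done
```

```text
ee_pos: [0.4409, -0.0201, 0.0643]
force: [1.6, -2.1, -3.1]
ee_pos: [0.4409, -0.0199, 0.0643]
force: [0.5, -3.9, -3.1]
ee_pos: [0.441, -0.0198, 0.0643]
force: [1.6, -6.4, -2.6]
```

```bash
python3 -m crank '[0,-0.2,0.3,0,0,-0.2,0.4,0,0,-0.2,0.4,0,0,-0.2,0.4,0,0,-0.2,0.4,0,0,-0.2,0.4,0,0,-0.2,0.4,0,0,-0.2,0.4,0,0,-0.2,0.4,0,0,-0.2,0.4,0,0,-0.2,0.4,0,0,-0.2,0.4,0]'|egrep 'pos|^force'; python3 -m crank '[0,0,0,0,0,0,0,0,0,0,0,0]'
```

```text
ee_pos: [0.4409, -0.0198, 0.0641]
force: [-0.3, -5.2, -1.0]
time: 9.97
ee_pos: [0.4409, -0.0198, 0.0641]
orientation: [-180.0, -0.0, 179.7]
force: [-0.3, -4.5, -1.5]
width: 0.0115
finger_force: 31.6
```

```bash
python3 -m crank '[0,0,0,0,0,0,0,0,0,0,0,0]' 35;  python3 -m crank '[0,0,-10,0,0,0,-40,0,0,0,-75,0,0,-35,-100,0,0,-70,-110,0,0,-95,-115,0,0,-115,-115,0,0,-115,-115,0,0,-115,-115,0]' 40; python3 -c "
from h import *
c=capture('wrist');pickle.dump(c,open('w4.pkl','wb'));p=c['pixels'][110:260,156:356]
C=capture('scene');pickle.dump(C,open('s4.pkl','wb'));
s=sense();print(s['ee_pos'],s['orientation'])
p=cv2.resize(p,(800,600),interpolation=cv2.INTER_CUBIC)
for X in [(.44,-.1345,.066)]+[(.44+.02*a*np.cos(.6),-.1345+.02*a*np.sin(.6),.066) for a in (-1,1)]: 
  q=(proj(c,X)-[156,110])*4;cv2.circle(p,(int(q[0]),int(q[1])),5,(0,255,0),1);print(q)
cv2.imwrite('pics/j.png',p)"
```

```text
time: 10.22
ee_pos: [0.4405, -0.0188, 0.064]
orientation: [180.0, -0.0, 179.6]
force: [0.1, -0.2, 0.7]
width: 0.0348
finger_force: 0.0
time: 10.97
ee_pos: [0.44, -0.1345, 0.1789]
orientation: [179.9, -0.0, 179.5]
force: [-0.1, -0.4, -0.6]
width: 0.0398
finger_force: 0.0
[ 0.43959275 -0.13321888  0.17843965] [ 1.79912874e+02 -8.63535920e-02  1.79659182e+02]
[399.54848575 323.95348915]
[343.67541978 247.81449092]
[453.22843425 397.10802459]
```

View pics/j.png

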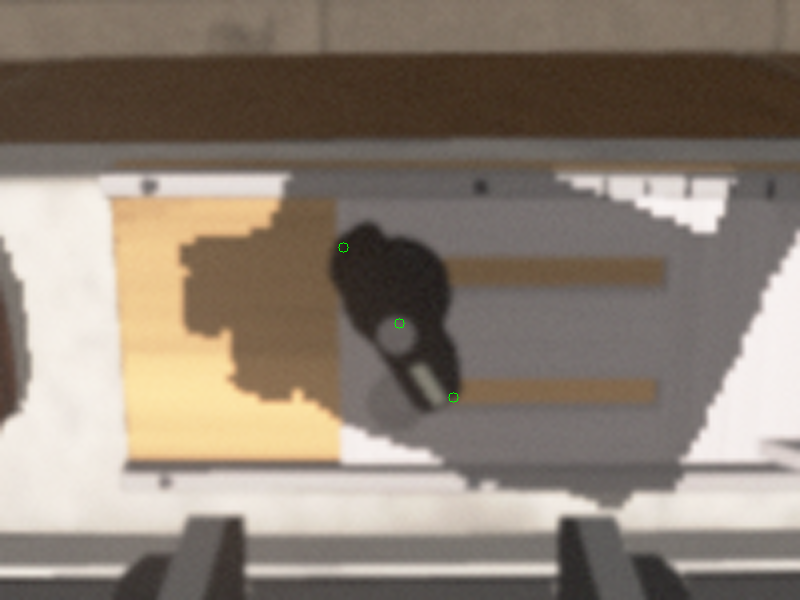

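The picture shows the knob's centre disc at crop (397,333), the white pointer from (420,367) to (437,403), and the wing's left edge from (355,315) to (420,408). The predicted centre (green) is 2 mm off.

Run:
```python
from h import *
c=pickle.load(open('w4.pkl','rb'));C=pickle.load(open('c0.pkl','rb'));T=C['top'];A=pickle.load(open('w1.pkl','rb'));B=pickle.load(open('w2.pkl','rb'));S=C['scene']
f=lambda u,v,z:onz(c,156+u/4,110+v/4,z)
for z in(.060,.066,.07):print(z,*[f(*p,z)[:2].round(4) for p in((397,333),(420,367),(437,403),(355,315),(420,408),(433,395))])
D=[(c,255.3,193.3),(B,174.7,198),(A,222.5,168),(T,327,200.5)]
print(tri(D[:2]),tri(D[:3]),tri(D),tri([D[0],D[3]]))
def ang(*P):
    a,b=[f(*p,.066)for p in P];return np.degrees(np.arctan2(*(b-a)[1::-1]))
print(ang((420,367),(437,403)),ang((355,315),(420,408)),ang((397,333),(433,395)))
# top view wing
a,b=onz(T,331.5,207.5,.066),onz(T,322,193.5,.066);print('top',np.degrees(np.arctan2(*(b-a)[1::-1])),(a+b)/2)
```

```text
0.06 [ 0.444  -0.1351] [ 0.4518 -0.1302] [ 0.4602 -0.1265] [ 0.4399 -0.144 ] [ 0.4614 -0.1302] [ 0.4583 -0.1274]
0.066 [ 0.442  -0.1351] [ 0.4496 -0.1303] [ 0.4578 -0.1267] [ 0.438  -0.1438] [ 0.4589 -0.1303] [ 0.456  -0.1275]
0.07 [ 0.4407 -0.135 ] [ 0.4481 -0.1303] [ 0.4562 -0.1268] [ 0.4367 -0.1436] [ 0.4573 -0.1304] [ 0.4544 -0.1276]
(array([ 0.44308091, -0.13501549,  0.06345873]), array([0.2, 0.2])) (array([ 0.44322242, -0.13646637,  0.06258583]), array([1.4, 1.2, 2.6])) (array([ 0.44052731, -0.13500417,  0.06995682]), array([0.2, 1.9, 3.2, 1.9])) (array([ 0.43946407, -0.13412283,  0.07250761]), array([0.9, 0.9]))
23.65739997410614 32.685438836486775 28.28842621847825
top 33.10201263378733 [ 0.43955496 -0.13344243  0.066     ]
```

```bash
python3 -m crank '[-2,-1,0,-0.12, -2,-1,0,-0.24, -2,-1,20,-0.36, -2,-1,45,-0.48, -2,-1,70,-0.53, -2,-1,85,-0.53, -2,-1,85,-0.53]'; python3 -c "
from h import *
go(.4415,-.1348,.053,210);print(sense()['joints'])
c=capture('wrist');cv2.imwrite('pics/k.png',cv2.resize(c['pixels'][110:350,106:426],(800,600),interpolation=cv2.INTER_CUBIC))"
```

```text
time: 11.65
ee_pos: [0.4394, -0.1327, 0.0909]
orientation: [179.6, -0.3, -149.9]
force: [0.1, -0.5, -0.2]
width: 0.04
finger_force: 0.0
rows mm: -0.8 -2.9 37.9 turn -6.281 (alt 0.002)
[-2.21029073e+01  1.91236302e+01  1.11001228e+02  3.36223166e-02
  5.03416398e+01 -1.42251424e+02]
```

View pics/k.png

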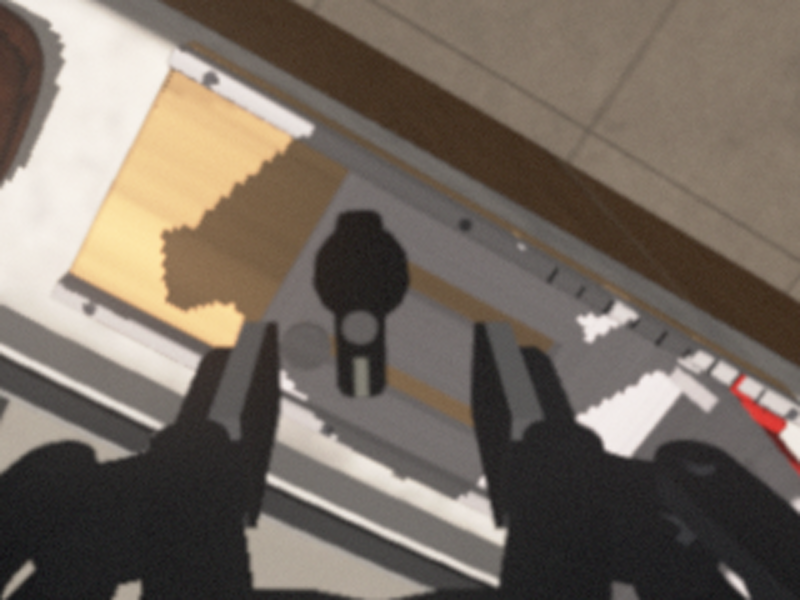

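The wing is aligned with the fingers. Its disc is at (360,327) and the finger midpoint at u≈376, so it needs about −3 mm in tool y. That agrees with the computed value.

```bash
python3 -m crank '[-1,-2.5,10,0, -1,-2.5,22,0, -1,-2.5,33,0, -1,-2.5,38,0, -1,-2.5,38,0, -1,-2.5,38,0]'; python3 -m crank '[0,0,0,0,0,0,0,0,0,0,0,0,0,0,0,0]' 5 60; python3 -c "
from h import *
s=sense();print(s['force'],s['torque'])"
```

```text
time: 12.2
ee_pos: [0.4449, -0.137, 0.0563]
orientation: [-180.0, 0.0, -150.0]
force: [0.4, -0.2, -0.6]
width: 0.04
finger_force: 0.0
time: 12.53
ee_pos: [0.4435, -0.135, 0.0567]
orientation: [179.8, 0.0, -150.0]
force: [-1.6, 7.6, 9.2]
width: 0.0108
finger_force: 60.8
[-1.56782359  7.63639648  9.20040124] [1.35815915 0.24729024 0.05056988]
```

```bash
python3 -m crank '[0,1,-1,0, 0,2,-2,0, 0,2,-2,0.06, 0,2,-2,0.14, 0,2,-1.9,0.22, 0,2,-1.8,0.3, 0,2,-1.7,0.38, 0,2,-1.6,0.46, 0,2,-1.5,0.54, 0,2,-1.4,0.6,0,2,-1.4,0.6]'; python3 -c "
from h import *
s=sense();print(s['force'],s['torque'])"
```

```text
time: 13.45
ee_pos: [0.4435, -0.1357, 0.0565]
orientation: [-180.0, -0.0, 175.6]
force: [2.4, -2.3, -16.5]
width: 0.0105
finger_force: 59.3
[  2.39258092  -2.25160751 -16.46946465] [-0.42176134 -0.38896511 -0.01918917]
```

```bash
python3 -m crank '[0,0,1,0, 0,0,1.5,0.06, 0,0,1.6,0.14, 0,0,1.7,0.22, 0,0,1.8,0.3, 0,0,1.9,0.38, 0,0,2,0.46, 0,0,2,0.5, 0,0,2,0.5]'; python3 -c "
from h import *
s=sense();print(s['force'],s['torque'])"
```

```text
time: 14.2
ee_pos: [0.4433, -0.1364, 0.0562]
orientation: [-179.9, 0.1, 147.1]
force: [-2.2, -6.4, 4.3]
width: 0.0107
finger_force: 61.9
[-2.16815498 -6.37244657  4.32274506] [-0.98699758  0.6740603   0.04878145]
```

```bash
for i in 1 2 3; do python3 -m crank '[0,0,0,0.03,0,0,0,0.06,0,0,0,0.06]'|egrep 'orient|^force'; python3 -c "
from h import *
s=sense();print(s['torque'],s['tau'][5])"; done
```

```text
orientation: [-179.9, 0.1, 143.7]
force: [-2.9, -5.9, 3.3]
[-1.0517817   0.73006832  0.0849116 ] 0.3980074916034937
orientation: [-179.9, 0.1, 140.3]
force: [-2.6, -6.6, 2.7]
[-1.12690612  0.74613981  0.13662488] 0.4032792057842016
orientation: [-179.9, 0.1, 136.9]
force: [-2.8, -5.6, 2.7]
[-0.9334796   0.70980232  0.60907209] 0.9013154916465282
```

```bash
for i in 1 2; do python3 -m crank '[0,0,0,0.03,0,0,0,0.05,0,0,0,0.05]'|egrep 'orient|^force'; python3 -c "
from h import *
s=sense();print(s['torque'],s['tau'][5])"; done
```

```text
orientation: [-179.9, 0.1, 134.2]
force: [-3.0, -4.5, 3.2]
[-0.8603458   0.73708988  1.1741362 ] 1.3819443807005882
orientation: [-179.8, 0.1, 131.4]
force: [-2.4, -5.2, 3.8]
[-0.75159634  0.71207402  1.64458474] 1.8710384890437126
```

```bash
python3 -m crank '[0,0,0,-0.04,0,0,0,-0.09,0,0,0,-0.09,0,0,0,-0.09]'|egrep 'orient|^force'; python3 -c "
from h import *
s=sense();print(s['torque'],s['tau'][5])"; python3 -m crank '[0,0,0,0,0,0,0,0,0,0,0,0,0,0,0,0]' 35;  python3 -m crank '[0,0,-10,0,0,0,-30,0,0,0,-60,0,0,0,-90,0,0,0,-120,0,0,0,-120,0,0,0,-120,0]'
python3 - <<'E'
from h import *
A=pickle.load(open('s4.pkl','rb'))['pixels'];c=capture('scene');T=capture('top');pickle.dump((c,T),open('f.pkl','wb'))
# change between after-slide and now in fence/stop region of scene view
r=np.s_[165:235,225:320]
d=cv2.absdiff(A,c['pixels'])[r].max(2);ys,xs=np.where(d>50);print(len(xs),[(xs.min()+225,xs.max()+225,ys.min()+165,ys.max()+165)] if len(xs) else '')
q=np.s_[:,0:45];print('stop/wall part',(d[25:,:48]>40).sum())
c4=pickle.load(open('c0.pkl','rb'))['scene']['pixels']
print('red centroid before/after',[np.argwhere((p[200:235,225:265,2].astype(int)-p[200:235,225:265,1]>80)).mean(0)+[200,225] for p in(c4,A,c['pixels'])])
E
```

```text
orientation: [-179.9, 0.1, 136.5]
force: [-2.8, -5.3, 3.2]
[-0.99899228  0.69141289  0.72304577] 0.6399421580135822
time: 16.12
ee_pos: [0.4438, -0.1351, 0.0556]
orientation: [180.0, 0.0, 136.1]
force: [0.4, 0.6, -0.1]
width: 0.035
finger_force: 0.0
time: 16.7
ee_pos: [0.445, -0.1356, 0.1772]
orientation: [179.9, 0.3, 136.1]
force: [-0.9, 0.6, -1.0]
width: 0.0349
finger_force: 0.0
147 [(np.int64(256), np.int64(293), np.int64(171), np.int64(206))]
stop/wall part 14
red centroid before/after [array([214.0738255 , 245.29530201]), array([214.0952381 , 245.14965986]), array([214.0952381 , 245.14965986])]
```

```bash
python3 -c "
from cell import sign_off
print(sign_off())"
```

```text
the job is handed in; nothing more can be done
None
```

I set the fence lightly on the stop's buffer (about 5 N, held for about a second), turned the knob clockwise until it was firm, let go and handed the job in at about 17 s; the scene camera shows the stop unmoved, but I didn't re-measure the fence or the knob's angle after letting go.

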